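# Unhook the sample hoist ring past its sprung keeper

### The arm

A 6-joint arm with a two-finger parallel gripper is mounted at the origin on the work surface. World frame = base frame: x ahead of the robot, y to its left, z up, the work surface at z = 0. Lengths are in m, angles in degrees, forces in N, time in s.
With the tool pointing down it reaches from about 0.325 to 0.9 m from the base axis. Payload 6.1 kg.
Tool frame: the origin (TCP) lies at the centre of the arm's flange, where the gripper is bolted on; the fingertips stand 173 mm ahead of it and the grasp point (between the pads) lies 155 mm ahead of it; z points along the fingers, y is the direction in which the jaws open and shut (so a half turn about z gives the same grasp; the last joint's range is limited). The gripper opens to 85 mm and grips with 20 to 120 N. Pads are 22 mm wide; open, the fingers measure 114 mm over their backs; the gripper's body (76 mm by 85 mm) begins 54 mm behind the grasp point. The pads swing forward as they close: fully open they stand 13 mm farther back than shut.
Start: joints at [56.488, 12.628, 87.462, -0, 79.91, -7.225], TCP at [0.277, 0.56, 0.405] pointing down, gripper open.
Joint ranges: [-170.65, 170.65], [-52.31, 119.04], [5.05, 147.46], [-71.25, 251.25], [11.57, 151.72], [-153.62, 153.62]. Speed limits (degrees/s): [147.25, 147.25, 172.46, 180, 180, 180].

### API

Orientations are given as [roll, pitch, yaw] about the fixed x, y, z axes, in that order (R = Rz(yaw) Ry(pitch) Rx(roll)).
In Python, from rig import monitor, imaging, arm gives the robot as it stands.
- The arm moves only by the tool drive_tool, never from a script. Its argument "deltas" is one flat list of numbers, 5 for each row, row after row: the opening, from 0 (shut) to 1 (fully open), then the shift along the world's x, y, z scaled (see below), then the turn about the world's z scaled (see below). A call has 1 to 10 rows; each row shifts and turns the commanded pose from where the row before left it; what a row does not reach is not made up. The controller multiplies each number of a shift by 2 cm and each number of a turn by 0.08 rad. A row lasts 1/12 s, in which the tool goes at most 41.7 mm and 7.16 degrees, less where a joint would pass 70% of its speed; a pose out of reach is approached as far as the arm can. A call with a number of a shift or a turn outside -1 to 1 is refused whole. A call with a gripper value outside its range is refused whole. The fingers move at their own pace and stop on an object; "newtons" is the grip in N (left out, the last holds). Time passes only in rows, so rows that do not move let the fingers close. It gives the time, the measured TCP pose, the force and the opening at its end, in the units of the state.
- monitor.get_state(): the state, without advancing time (a new reading comes with each control period).
- imaging.snapshot(name): name is "scene" or "side" or "wrist"; returns a dict with "img" (384x512x3 uint8, blue, green, red), "mtx" (3x3 intrinsics, pixels), "cam_to_world" (4x4, takes a point from camera to world coordinates); the wrist camera has in their place "hand_eye" (4x4, takes a point from camera to tool coordinates, whose origin is the TCP and whose axes are the flange's). Camera axes: x right, y down, z forward; pixel columns grow to the right and rows downward; lengths in m; the calibration is good to about 2 mm. A picture is of the moment at which its call begins: read the wrist's pose just before it. There is no depth.
- arm.job_done(): hands the job in, once; it reports no verdict.
The state is a dict: "time_s": time; "q": joint angles; "qvel": joint speeds; "joint_efforts": joint torques, N m; "tcp_pos": TCP position; "orientation": TCP orientation; "force": force on the tool from outside, world axes, zero at the start; "wrist_torque": the same for the moment, N m; "width": opening from 0.0 (shut) to 1.0 (fully open).
Only numpy, scipy, OpenCV 4.12 (cv2) and the standard library are available. Lean on these libraries where they do the work, as an engineer would, in place of code of your own. Each camera call takes 0.05 s, during which the arm holds its last target. There are 200 camera calls.

### The job

Take the steel hoist ring off the desk hook and stand it upright in the black tray. Use the ring itself to press the hook's sprung keeper back until it comes out from under the nose, lift it while you keep the keeper pressed, and draw it off over the nose; never touch the stand with the fingers, go by feel and keep the push and pull on the hook gentle (well under 20 N), set the ring down gently and leave the other things on the desk alone.

Things in the scene. Friction and masses are not known exactly. Their poses are not given: they have to be found in the camera images.
- hoist_centre (a point): Centre (45 mm above the underside) of the hoist ring: a steel lifting ring, 90 mm high, 0.3 to 0.5 kg, hanging on the hook, z up. Round base 48 mm diameter, 22 mm high (nut on it to 28 mm) with a square bail over it: two upright legs, 12 mm (x) by 9 mm (y), 60 mm over their outer faces along y, joined at the top by a round bar. Grip it from above on the legs' outer faces.
- hoist_bar (a point): Centre of the ring's round cross bar, 10 mm diameter, along the ring's y, 40 mm above its centre; the legs end 5 mm above it. At the start the bar lies on the hook's arm, square to it. Fingers that straddle the bail and close along y on the legs' top 30 mm have the hook between them, clear of it.
- stand: Fixed desk hook stand. Origin on the desk under the hook's pocket, z up, +x along the arm from nose to post. Base plate x -50 to 120, y +-55, 12 mm high. Post x 70 to 90 mm, 34 mm wide, to z 157 mm, clamp knob to y +36. The hook (arm, nose, keeper) is clamped by hand: up to 7.5 mm further to +x or -x than the points given here, not measured, to be felt.
- pocket (a point): Nominal middle of the hook's pocket, on top of the level steel arm (14 mm wide, 10 mm thick, top at z 135 mm), with the stand's axes. The ring's bar starts here within 0.5 mm. Nose upright from x -25 to -13 mm (nominal). The ring can be lifted about 40 mm before its base meets the arm; with the bar's underside over z 162 mm it can be drawn to -x over the nose.
- nose_lip (a point): Nominal rear lower edge of the nose's lip, with the stand's axes: the lip overhangs the pocket by 24 mm, underside 15 mm and top 25 mm above the arm's top. It leaves a 3 mm gap to the resting keeper, too small for the 10 mm bar. The bar's front must pass behind this edge before it can rise.
- keeper_rest (a point): Nominal centre of the keeper's front face at rest (this point stays when the keeper moves). Aluminium block 22 mm wide, 18 mm long, top 26 mm above the arm's top. It slides along the stand's +x: yields at 4 N, gains 0.5 N per mm, solid stop after 9.5 mm (9 N). The bar clears the lip only from 7 to 9.5 mm of this travel. Springs back by itself.
- tray: the fixed shallow black tray on the desk, 180 x 160 mm, 18 mm high, walls and floor 5 mm thick, open at the top. Origin at the centre of its underside, z up.
- puck: bystander: a black 3D controller puck with a knob, 76 mm diameter, 50 mm high, standing on the desk; origin at the centre of its underside.
- mug: bystander: a white mug, 76 mm diameter (handle extra), 85 mm high; origin at the centre of its underside.
- stapler: bystander: a grey stapler, 130 x 34 x 50 mm; origin at the centre of its underside.
There are look-alikes about, which are no part of the job. Of the things like the tray, leave any that is blue or green; of the rest the larger one is meant.

How it is judged (in metres and radians):
On the way, in this order (a step that is already met when the one before it is completed fails the run):
1. the ring, still low on the hook, is pressed back against the sprung keeper (x of hoist_centre in the frame of stand above 0.005 m and z of hoist_centre in the frame of stand below 0.115 m), for 0.05 s.
2. the ring is off the hook, in front of its nose (x of hoist_centre in the frame of stand below -0.045 m), for 0.1 s.
At the end, for the whole second after the job is handed in: the hoist ring stands at rest on the tray's floor, upright within 0.08 rad, its centre within 65 mm (tray's x) and 55 mm (tray's y) of the tray's centre and 50 mm (within 4 mm) above the tray's underside, released (x of hoist_centre in the frame of tray between -0.065 and 0.065 m and y of hoist_centre in the frame of tray between -0.055 and 0.055 m and z of hoist_centre in the frame of tray between 0.046 and 0.054 m and angle between hoist_centre's own z axis and vertical below 0.08 rad and linear speed of hoist below 0.02 m/s); the robot touches nothing.
It fails at once if the ring or robot pushes or pulls the hook stand or its keeper with more than 20 N once the ring has left its seat on the arm (moved 4 mm back or 3 mm up), or with more than 60 N at any time (contact force between anything else and stand above 60 N or (contact force between anything else and stand above 20 N and (x of hoist_centre in the frame of stand above 0.004 m or z of hoist_centre in the frame of stand above 0.103 m))).
It fails at once if the fingers or the arm touch the hook stand or its keeper (contact force between any of the fingers, the arm and stand above 1 N).
It fails at once if the ring is dropped or banged into the tray (over 40 N) (contact force between anything else and tray above 40 N).
It fails at once if a bystander is moved more than 20 mm (distance of any of puck, mug, stapler from where it was at the start of the episode above 0.02 m).
It also fails if it takes over 64 s, if anything falls off the work surface, if the arm or the gripper's body presses on something with over 40 N, if the wrist force passes 120 N, or if a joint passes its speed limit or range.

## Working session

There is one attempt and no reset: what is moved stays moved. The work goes in short steps, Python scripts to look and compute and a tool call to move; the robot and the scene stay as the last step left them, time stands still between calls to the robot, and variables do not carry over. Pictures are saved under pics/ and viewed, about 8 in all and at most 12, crops included, and the job is handed in when it is done.

Besides the shell and the picture viewer there is one more tool, called after ">>>" as name(argument=value, ...), one argument or row to a line, values as JSON. drive_tool: Moves the arm, as the interface text tells. Its arguments: {"type":"object","properties":{"deltas":{"type":"array","items":{"type":"number"}},"newtons":{"type":"number"}},"required":["deltas"]}

```bash
mkdir -p pics; ls; cat > h.py <<'E'
import numpy as np, cv2, json
from rig import monitor, imaging, arm
from scipy.spatial.transform import Rotation as R
def T_tool():
    s=monitor.get_state(); T=np.eye(4); T[:3,:3]=R.from_euler('xyz',s['orientation'],degrees=True).as_matrix(); T[:3,3]=s['tcp_pos']; return T
def snap(n,f):
    T=T_tool(); d=imaging.snapshot(n)
    M=T@d['hand_eye'] if n=='wrist' else d['cam_to_world']
    cv2.imwrite(f'pics/{f}.png',d['img']); np.savez(f'pics/{f}.npz',K=d['mtx'],M=M); return d['img']
def ray(f,u,v):
    z=np.load(f'pics/{f}.npz'); r=z['M'][:3,:3]@np.linalg.inv(z['K'])@[u,v,1]; return z['M'][:3,3],r/np.linalg.norm(r)
def onz(f,u,v,h):
    o,r=ray(f,u,v); return o+r*(h-o[2])/r[2]
def tri(*obs):
    A=0;b=0;P=[]
    for f,u,v in obs:
        o,r=ray(f,u,v); Q=np.eye(3)-np.outer(r,r); A=A+Q; b=b+Q@o; P.append((o,Q))
    x=np.linalg.solve(A,b); return x,[float(np.linalg.norm(Q@(x-o))) for o,Q in P]
def proj(f,p):
    z=np.load(f'pics/{f}.npz'); c=z['M'][:3,:3].T@(np.array(p)-z['M'][:3,3]); q=z['K']@c; return q[:2]/q[2]
E
python3 - <<'E'
from h import *
for n in ['scene','side','wrist']:
    i=snap(n,n+'0')
a=cv2.imread('pics/scene0.png');b=cv2.imread('pics/side0.png')
print(monitor.get_state())
for n in ['scene0','side0','wrist0']: print(np.load(f'pics/{n}.npz')['M'].round(3).tolist())
cv2.imwrite('pics/s2.png',cv2.resize(a,(800,600)));cv2.imwrite('pics/d2.png',cv2.resize(b,(800,600)))
E
```

```text
pics
{'time_s': 0.15, 'q': array([ 5.64891063e+01,  1.26650499e+01,  8.75098231e+01,  7.50420381e-04,
        7.99108768e+01, -7.22356041e+00]), 'qvel': array([ 0.14193271, -0.1552415 , -0.15556101, -0.03945068,  0.11574198,
        0.07263166]), 'joint_efforts': array([ 2.28496268e-03, -4.97488117e+01, -3.89901352e+01,  5.99905525e-05,
        7.22458630e-03,  2.13878315e-05]), 'tcp_pos': array([0.27667031, 0.56020103, 0.4038565 ]), 'orientation': array([-1.79915024e+02, -1.15150223e-02,  1.53712526e+02]), 'force': array([ 0.74457737, -0.23668076,  0.10952006]), 'wrist_torque': array([-0.05627653,  0.02662737, -0.0137084 ]), 'width': 0.9992640889526114}
[[0.127, 0.779, -0.614, 1.205], [0.992, -0.104, 0.073, 0.03], [-0.007, -0.618, -0.786, 0.962], [0.0, 0.0, 0.0, 1.0]]
[[0.999, -0.023, 0.042, 0.51], [-0.046, -0.716, 0.697, -0.438], [0.014, -0.698, -0.716, 0.692], [0.0, 0.0, 0.0, 1.0]]
[[0.443, 0.854, 0.272, 0.208], [0.896, -0.422, -0.135, 0.595], [-0.001, 0.303, -0.953, 0.373], [0.0, 0.0, 0.0, 1.0]]
```

View pics/s2.png

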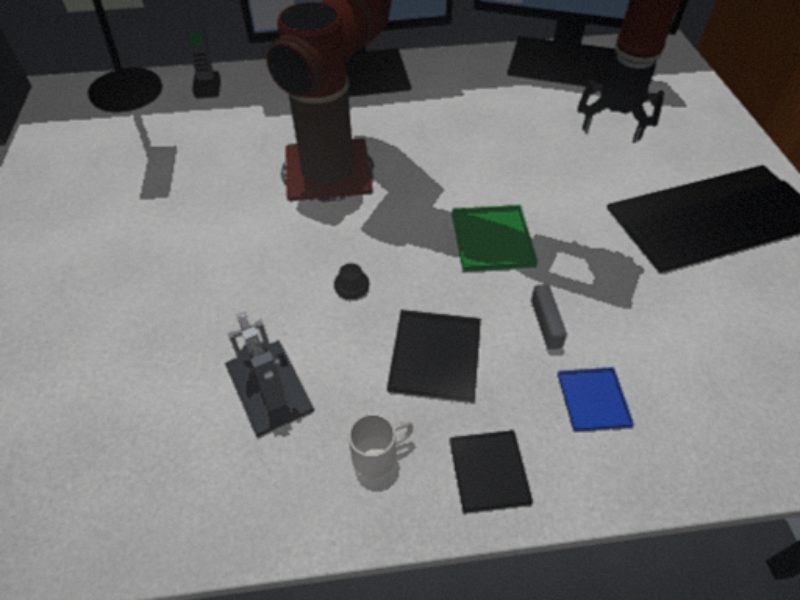

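View pics/d2.png

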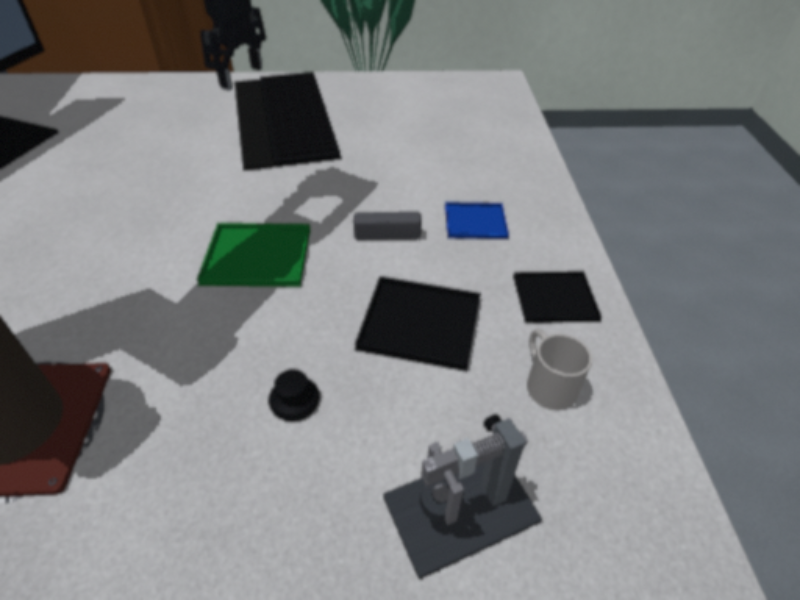

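Scene picture (800×600): black trays at (435,355), the larger, and (490,470), the smaller. Green is at (495,238) and blue at (595,398). The stand with the ring is at (265,375), nose towards the robot; puck (351,282), mug (374,450), stapler (548,316). The larger black tray at (435,355) fits the description. Next: measure, and confirm in one enlarged crop.

```bash
python3 - <<'E'
from h import *
def blk(f,thr,box):
    i=cv2.imread(f'pics/{f}.png'); m=np.zeros(i.shape[:2],np.uint8); x0,y0,x1,y1=box
    m[y0:y1,x0:x1]=(i[y0:y1,x0:x1].max(2)<thr)*255
    c=max(cv2.findContours(m,0,2)[0],key=cv2.contourArea); return c
for f,box in [('scene0',(240,185,320,262)),('side0',(220,170,315,240))]:
    c=blk(f,75,box); r=cv2.boxPoints(cv2.minAreaRect(c)); h=cv2.approxPolyDP(cv2.convexHull(c),4,True)[:,0]
    P=np.array([onz(f,*p,0.018)[:2] for p in h]); print(f,h.tolist(),P.round(3).tolist(),P.mean(0))
    print(np.linalg.norm(P-np.roll(P,-1,0),axis=1))
    c=[(onz(f,*p,0.018)[:2]*1000) for p in cv2.convexHull(c)[:,0]]; print(cv2.minAreaRect(np.float32(c)))
for f,box in [('scene0',(280,265,345,335)),]:
    c=blk(f,75,box);c=[(onz(f,*p,0.018)[:2]*1000) for p in cv2.convexHull(c)[:,0]]; print('small',cv2.minAreaRect(np.float32(c)))
# stand plate
for f,box in [('scene0',(135,215,210,285)),('side0',(235,260,355,375))]:
    c=blk(f,85,box); h=cv2.approxPolyDP(cv2.convexHull(c),5,True)[:,0]
    print(f,h.tolist(),[onz(f,*p,0.012)[:2].round(3).tolist() for p in h])
a=cv2.imread('pics/scene0.png')[190:285,135:215]; b=cv2.imread('pics/side0.png')[260:375,240:350]
w=cv2.imread('pics/scene0.png')[185:265,235:320]
S=lambda x,h:cv2.resize(x,None,fx=h/x.shape[0],fy=h/x.shape[0],interpolation=2)
o=np.hstack([S(a,380),S(b,380)]); o=S(o,410) if o.shape[1]<700 else o; print(o.shape,o.shape[0]/95)
cv2.imwrite('pics/c1.png',o); 
E
```

```text
scene0 [[257, 199], [306, 204], [302, 257], [248, 249]] [[0.479, 0.123], [0.519, 0.27], [0.698, 0.22], [0.653, 0.075]] [0.58713943 0.1720368 ]
[0.15170724 0.18589911 0.15236798 0.180045  ]
((587.0133056640625, 172.81854248046875), (157.42884826660156, 189.20706176757812), 74.39788055419922)
side0 [[243, 178], [306, 188], [298, 236], [228, 223]] [[0.52, 0.265], [0.686, 0.221], [0.644, 0.064], [0.48, 0.109]] [0.58247665 0.16436623]
[0.17245287 0.16277307 0.17061956 0.16108206]
((582.1168212890625, 164.82382202148438), (167.1936492919922, 177.8076171875), 74.54691314697266)
small ((825.443115234375, 223.11318969726562), (112.81611633300781, 131.0707244873047), 89.6425552368164)
scene0 [[150, 215], [178, 219], [200, 262], [164, 279], [145, 234]] [[0.493, -0.206], [0.519, -0.122], [0.673, -0.062], [0.712, -0.16], [0.56, -0.218]]
side0 [[334, 284], [345, 333], [268, 369], [246, 316], [323, 282]] [[0.706, -0.061], [0.706, -0.166], [0.553, -0.224], [0.516, -0.124], [0.683, -0.055]]
(410, 737, 3) 4.315789473684211
```

View pics/c1.png

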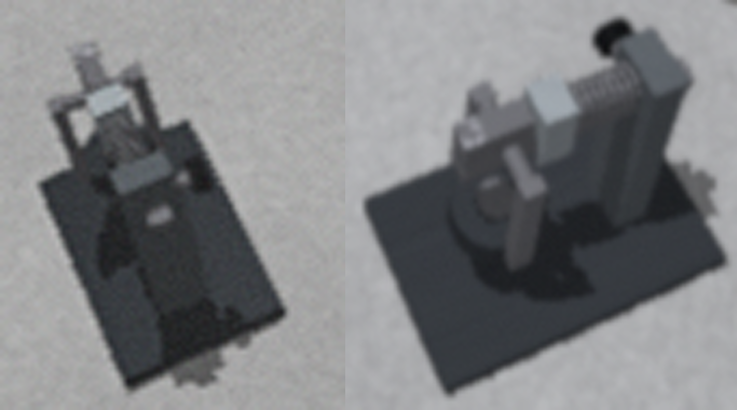

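The crop shows the ring's bail over the arm close to the nose, its leg tops at crop (68,100) and (133,72). The light keeper block is at (108,100) in the left view and (555,100) in the right one, with the post behind. Both views agree: the plate's +x is about 21°, and the stand origin is about (0.580, -0.155). The larger black tray measures about 170–189 × 157–167 mm at (0.585, 0.168); the smaller black one is 113×131 mm, so the choice of tray is confirmed. I'm moving above the ring.

>>> drive_tool(
  deltas=[1,0.42,-1,0,0.29,1,0.42,-1,0,0.29,1,0.42,-1,0,0.29,1,0.42,-1,0,0.29,1,0.42,-1,0,0.29,1,0.42,-1,0,0.29,1,0.42,-1,0,0.29,1,0.42,-1,0,0.29,1,0.42,-1,0,0.29,1,0.42,-1,0,0.29],
)

```text
time_s: 0.98
tcp_pos: [0.3609, 0.3593, 0.4044]
orientation: [-180.0, -0.0, 167.1]
force: [0.1, -0.5, 0.2]
width: 0.997
```

>>> drive_tool(
  deltas=[1,0.42,-1,0,0.29,1,0.42,-1,0,0.29,1,0.42,-1,0,0.29,1,0.42,-1,0,0.29,1,0.42,-1,0,0.29,1,0.42,-1,0,0.29,1,0.42,-1,0,0.29,1,0.42,-1,0,0.29,1,0.42,-1,0,0.29,1,0.42,-1,0,0.29],
)

```text
time_s: 1.82
tcp_pos: [0.4449, 0.1593, 0.4045]
orientation: [-180.0, -0.0, -179.6]
force: [1.7, -0.1, 0.0]
width: 0.997
```

>>> drive_tool(
  deltas=[1,0.42,-1,0,0.29,1,0.42,-1,0,0.29,1,0.42,-1,0,0.29,1,0.42,-1,0,0.29,1,0.42,-1,0,0.29,1,0.42,-1,0,0.29,1,0.42,-1,0,0.29,1,0.42,-1,0,0.29,1,0.42,-1,0,0.29,1,0.42,-1,0,0.29],
)

```text
time_s: 2.65
tcp_pos: [0.529, -0.0407, 0.4044]
orientation: [180.0, -0.0, -166.3]
force: [0.9, 0.6, 0.7]
width: 1.001
```

>>> drive_tool(
  deltas=[1,0.42,-1,0,0.29,1,0.42,-1,0,0.29,1,0.42,-1,0,0.29,1,0.42,-1,0,0.29,1,0.42,-1,0,0.29,1,0,0,0,0,1,0,0,0,0],
)

```text
time_s: 3.23
tcp_pos: [0.5708, -0.1405, 0.4041]
orientation: [179.9, -0.0, -159.9]
force: [0.7, 1.4, -0.6]
width: 0.998
```

```bash
python3 - <<'E'
from h import *
i=snap('wrist','w1'); s=monitor.get_state(); print(s['tcp_pos'],s['orientation'],s['force'],s['time_s'])
cv2.imwrite('pics/w1b.png',cv2.resize(i,(800,600),interpolation=2))
E
```

```text
[ 0.57058739 -0.13961551  0.40413382] [ 1.79932059e+02 -4.48947917e-02 -1.59830594e+02] [ 0.98410222  0.34730469 -0.67760197] 3.2833
```

View pics/w1b.png

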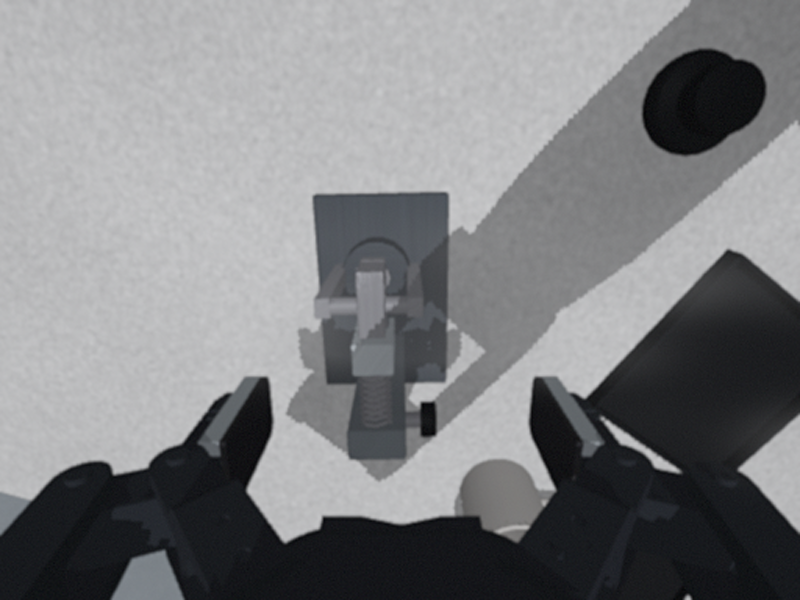

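The wrist view shows the ring's leg tops at about (324,304) and (410,304), the nose at (370,290), the keeper at (373,355), and the plate corners at (314,195), (447,193) and (447,380).

```bash
python3 - <<'E'
from h import *
k=.64
for n,u,v,z in [('legL',324,304,.145),('legR',410,304,.145),('nose',370,262,.16),('keepfrontL',357,342,.161),('keepfrontR',392,342,.161),('pc1',314,195,.012),('pc2',447,193,.012),('pc3',447,380,.012),('postL',349,431,.157),('postR',406,431,.157)]:
    print(n,onz('w1',u*k,v*k,z).round(4))
for f in ['scene0','side0']:
  print(f,proj(f,[.58,-.155,.14])*1/.64)
i=cv2.imread('pics/w1.png')[155:235,185:290]
cv2.imwrite('pics/c2.png',cv2.resize(i,None,fx=7,fy=7,interpolation=2))
E
```

```text
legL [ 0.5862 -0.179   0.145 ]
legR [ 0.5702 -0.1351  0.145 ]
nose [ 0.5518 -0.1633  0.16  ]
keepfrontL [ 0.5942 -0.1559  0.161 ]
keepfrontR [ 0.588  -0.1388  0.161 ]
pc1 [ 0.5518 -0.2206  0.012 ]
pc2 [ 0.5139 -0.1215  0.012 ]
pc3 [ 0.6684 -0.0594  0.012 ]
postL [ 0.6497 -0.1426  0.157 ]
postR [ 0.6386 -0.1123  0.157 ]
scene0 [245.99120544 330.49168051]
side0 [444.23232875 466.04191398]
```

View pics/c2.png

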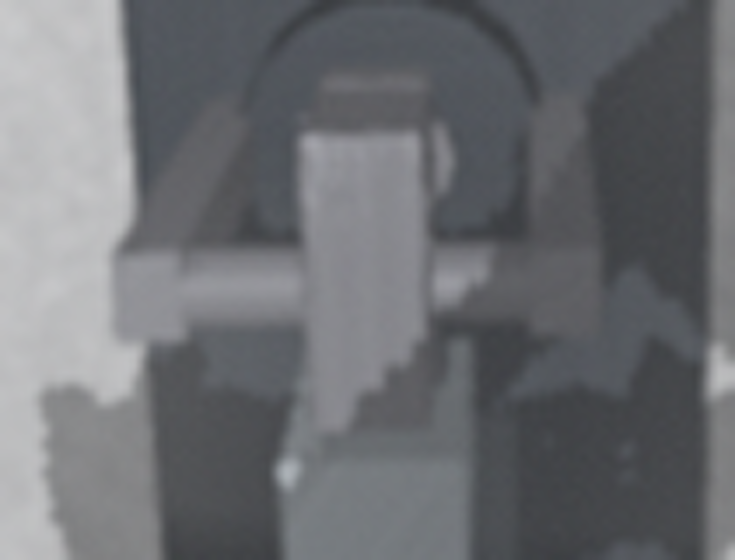

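The crop shows the left leg top at (115–185, 248–335) and the shaded right leg top at (525–600, 248–335), with the bar between them under the nose lip.

```bash
python3 - <<'E'
from h import *
L=onz('w1',206.4,196.7,.145);r=onz('w1',265.7,196.5,.145); d=r-L
print(L,r,np.linalg.norm(d),np.degrees(np.arctan2(d[1],d[0]))-90,(L+r)/2)
c=onz('w1',236,196.6,.14);x=np.array([np.cos(np.radians(21)),np.sin(np.radians(21))])
s=monitor.get_state();print((((L+r)/2)[:2]-s['tcp_pos'][:2])/.02)
for n,u,v,z in [('nosefront',237,173.5,.16),('liprear',237,216,.16),('keepfront',237,220.5,.161)]:
    print(n,(onz('w1',u,v,z)-(L+r)/2)[:2]@x)
E
```

```text
[ 0.58836477 -0.17922126  0.145     ] [ 0.57085653 -0.13180704  0.145     ] 0.05054350994955752 20.267233965256935 [ 0.57961065 -0.15551415  0.145     ]
[ 0.45116285 -0.79493209]
nosefront -0.024148551400839467
liprear 0.011528102764578503
keepfront 0.015068493029595037
```

>>> drive_tool(
  deltas=[1,0.45,-0.8,0,0.15,1,0,0,-0.7,0,1,0,0,-0.7,0,1,0,0,-0.7,0,1,0,0,-0.7,0,1,0,0,-0.7,0,1,0,0,-0.7,0,1,0,0,-0.7,0,1,0,0,0,0,1,0,0,0,0],
)

```text
time_s: 4.12
tcp_pos: [0.5793, -0.1545, 0.306]
orientation: [179.9, -0.1, -159.0]
force: [-0.0, -0.6, 1.1]
width: 1.002
```

```bash
python3 - <<'E'
from h import *
i=snap('wrist','w2'); s=monitor.get_state(); print(s['tcp_pos'],s['orientation'],s['force'],s['time_s'])
cv2.imwrite('pics/w2b.png',cv2.resize(i,(640,480),interpolation=2))
E
```

```text
[ 0.57978233 -0.15484341  0.30717232] [ 1.79989617e+02  4.16356320e-03 -1.59033117e+02] [-0.45532985  0.41642779  0.11128237] 4.1667
```

View pics/w2b.png

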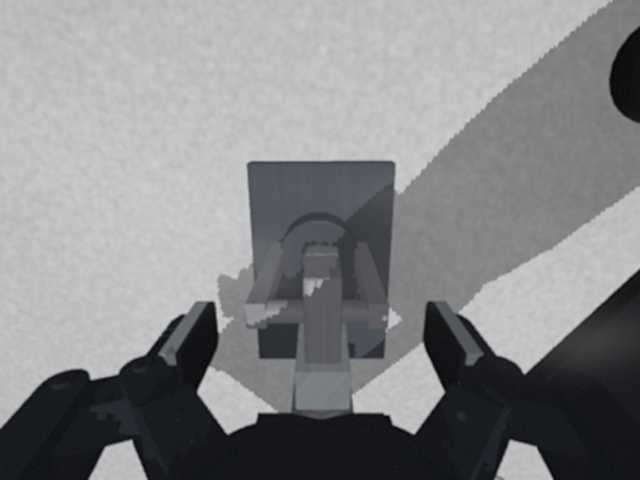

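```bash
python3 - <<'E'
from h import *
L=onz('w2',257/1.25,315/1.25,.145);r=onz('w2',377/1.25,315/1.25,.145); d=r-L
print(L,r,np.linalg.norm(d),np.degrees(np.arctan2(d[1],d[0]))-90,(L+r)/2)
E
```

```text
[ 0.5880462  -0.17919926  0.145     ] [ 0.57026807 -0.13260743  0.145     ] 0.049868429605018964 20.88544655311229 [ 0.57915714 -0.15590334  0.145     ]
```

>>> drive_tool(
  deltas=[1,0,0,-0.6,0,1,0,0,-0.6,0,1,0,0,0,0,1,0,0,0,0],
)

```text
time_s: 4.5
tcp_pos: [0.5792, -0.1554, 0.2813]
orientation: [179.9, -0.1, -159.1]
force: [-0.1, -0.2, 0.1]
width: 1.0
```

>>> drive_tool(
  deltas=[0.78,0,0,0,0,0.74,0,0,0,0,0.72,0,0,0,0,0.7,0,0,0,0,0.6,0,0,0,0,0.5,0,0,0,0,0.4,0,0,0,0,0.4,0,0,0,0],
  newtons=40,
)

```text
time_s: 5.17
tcp_pos: [0.58, -0.1558, 0.2834]
orientation: [-180.0, 0.0, -159.1]
force: [-0.4, 0.5, 4.5]
width: 0.696
```

>>> drive_tool(
  deltas=[0.3,0,0,0,0,0.3,0,0,0,0,0.3,0,0,0,0],
  newtons=60,
)

```text
time_s: 5.42
tcp_pos: [0.58, -0.1558, 0.2835]
orientation: [-180.0, 0.0, -159.1]
force: [-1.2, 0.1, 6.3]
width: 0.692
```

>>> drive_tool(
  deltas=[0.3,0,0,0.05,0,0.3,0,0,0.05,0,0.3,0,0,0,0,0.3,0,0,0,0],
)

```text
time_s: 5.75
tcp_pos: [0.5794, -0.1554, 0.2837]
orientation: [179.9, -0.1, -159.1]
force: [-1.2, 0.2, -3.2]
width: 0.692
```

>>> drive_tool(
  deltas=[0.3,0,0,0.05,0,0.3,0,0,0,0,0.3,0,0,0,0],
)

```text
time_s: 6.0
tcp_pos: [0.5797, -0.1556, 0.2853]
orientation: [180.0, -0.0, -159.1]
force: [-0.4, 0.3, -4.0]
width: 0.687
```

>>> drive_tool(
  deltas=[0.3,0.047,0.018,0,0,0.3,0.047,0.018,0,0,0.3,0.047,0.018,0,0,0.3,0.047,0.018,0,0,0.3,0.047,0.018,0,0,0.3,0.047,0.018,0,0,0.3,0,0,0,0,0.3,0,0,0,0],
)

```text
time_s: 6.67
tcp_pos: [0.5855, -0.1534, 0.2857]
orientation: [-180.0, -0.0, -159.1]
force: [-0.0, -0.0, -3.6]
width: 0.691
```

>>> drive_tool(
  deltas=[0.3,0.047,0.018,0,0,0.3,0.047,0.018,0,0,0.3,0,0,0,0],
)

```text
time_s: 6.92
tcp_pos: [0.5874, -0.1527, 0.2857]
orientation: [-180.0, 0.0, -159.1]
force: [0.5, 0.1, -3.4]
width: 0.691
```

>>> drive_tool(
  deltas=[0.3,0.047,0.018,0,0,0.3,0,0,0,0],
)

```text
time_s: 7.08
tcp_pos: [0.5884, -0.1524, 0.2857]
orientation: [-180.0, 0.0, -159.1]
force: [0.5, -0.6, -3.2]
width: 0.689
```

>>> drive_tool(
  deltas=[0.3,0.047,0.018,0,0,0.3,0,0,0,0],
)

```text
time_s: 7.25
tcp_pos: [0.5892, -0.152, 0.2856]
orientation: [180.0, -0.0, -159.1]
force: [0.7, -0.8, -2.9]
width: 0.689
```

>>> drive_tool(
  deltas=[0.3,0.047,0.018,0,0,0.3,0,0,0,0],
)

```text
time_s: 7.42
tcp_pos: [0.5898, -0.1519, 0.2856]
orientation: [180.0, -0.1, -159.1]
force: [-4.1, -1.7, -1.8]
width: 0.694
```

>>> drive_tool(
  deltas=[0.3,0.047,0.018,0,0,0.3,0.047,0.018,0,0,0.3,0,0,0,0,0.3,0,0,0,0],
)

```text
time_s: 7.75
tcp_pos: [0.5918, -0.1511, 0.2856]
orientation: [180.0, -0.1, -159.1]
force: [-5.7, -2.1, -1.4]
width: 0.691
```

>>> drive_tool(
  deltas=[0.3,0.047,0.018,0,0,0.3,0.047,0.018,0,0,0.3,0,0,0,0,0.3,0,0,0,0],
)

```text
time_s: 8.08
tcp_pos: [0.5936, -0.1504, 0.2855]
orientation: [180.0, -0.1, -159.1]
force: [-5.8, -1.6, -1.6]
width: 0.695
```

>>> drive_tool(
  deltas=[0.3,0.047,0.018,0,0,0.3,0.047,0.018,0,0,0.3,0,0,0,0,0.3,0,0,0,0],
)

```text
time_s: 8.42
tcp_pos: [0.5953, -0.1497, 0.2856]
orientation: [180.0, -0.1, -159.1]
force: [-7.2, -1.7, -0.8]
width: 0.69
```

>>> drive_tool(
  deltas=[0.3,0.047,0.018,0,0,0.3,0,0,0,0,0.3,0,0,0,0],
)

```text
time_s: 8.67
tcp_pos: [0.5962, -0.1494, 0.2856]
orientation: [180.0, -0.1, -159.1]
force: [-6.9, -2.6, -0.3]
width: 0.687
```

>>> drive_tool(
  deltas=[0.3,0.05,0.019,0,0,0.3,0,0,0,0,0.3,0,0,0,0,0.3,0,0,0,0],
)

```text
time_s: 9.0
tcp_pos: [0.5971, -0.1491, 0.2855]
orientation: [180.0, -0.1, -159.1]
force: [-7.4, -2.0, 0.4]
width: 0.688
```

```bash
python3 - <<'E'
from h import *
i=snap('wrist','w3'); s=monitor.get_state(); print(s['tcp_pos'],s['force'],s['wrist_torque'])
j=snap('side','s3')
a=cv2.resize(i[100:384,100:420],None,fx=1.4,fy=1.4,interpolation=2); b=cv2.resize(j[250:350,250:340],None,fx=3.97,fy=3.97,interpolation=2)[:a.shape[0]]
a=a[:b.shape[0]]
cv2.imwrite('pics/c3.png',np.hstack([a,b])[:600,:800])
E
```

```text
[ 0.59710193 -0.14908365  0.2855332 ] [-6.94381077 -2.23785665 -0.29409559] [-0.35894189  1.06654293  0.03062619]
```

View pics/c3.png

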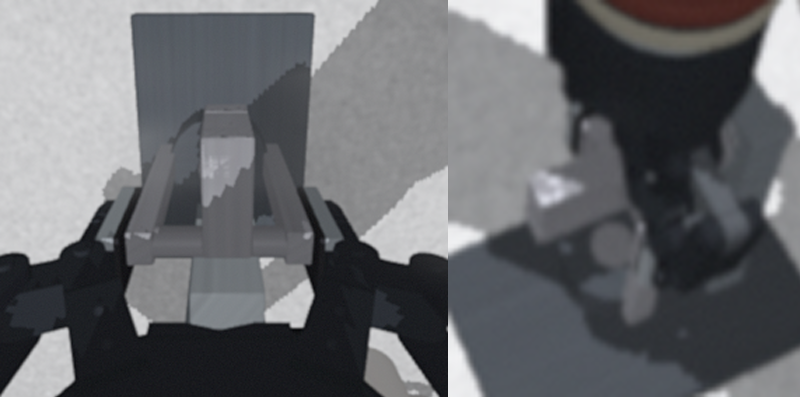

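The picture shows both pads on the legs, straddling the nose and keeper without touching them, with the bar close behind the lip edge. Travel suggests the keeper is pressed about 8 mm, force about 7 mm. I'll push 0.7 mm more, then lift and feel.

>>> drive_tool(
  deltas=[0.3,0.034,0.013,0,0,0.3,0,0,0,0,0.3,0,0,0,0],
)

```text
time_s: 9.35
tcp_pos: [0.5977, -0.1488, 0.2855]
orientation: [180.0, -0.1, -159.1]
force: [-7.9, -2.3, -0.7]
width: 0.689
```

>>> drive_tool(
  deltas=[0.3,0,0,0.05,0,0.3,0,0,0.05,0,0.3,0,0,0,0,0.3,0,0,0,0],
)

```text
time_s: 9.68
tcp_pos: [0.5972, -0.1489, 0.2862]
orientation: [179.9, -0.2, -159.1]
force: [-6.5, -3.4, -5.4]
width: 0.693
```

>>> drive_tool(
  deltas=[0.3,0,0,0.05,0,0.3,0,0,0,0,0.3,0,0,0,0],
)

```text
time_s: 9.93
tcp_pos: [0.5971, -0.1488, 0.2869]
orientation: [179.9, -0.3, -159.1]
force: [-7.2, -2.7, -6.3]
width: 0.691
```

>>> drive_tool(
  deltas=[0.3,0,0,0.05,0,0.3,0,0,0,0,0.3,0,0,0,0],
)

```text
time_s: 10.18
tcp_pos: [0.5971, -0.1487, 0.2877]
orientation: [179.9, -0.3, -159.1]
force: [-8.3, -3.3, -6.6]
width: 0.694
```

>>> drive_tool(
  deltas=[0.3,0.015,0.005,0.05,0,0.3,0,0,0,0,0.3,0,0,0,0],
)

```text
time_s: 10.43
tcp_pos: [0.5973, -0.1485, 0.2886]
orientation: [179.8, -0.3, -159.1]
force: [-7.7, -3.0, -6.3]
width: 0.693
```

>>> drive_tool(
  deltas=[0.3,0,0,0.05,0,0.3,0,0,0,0,0.3,0,0,0,0],
)

```text
time_s: 10.68
tcp_pos: [0.5973, -0.1485, 0.2895]
orientation: [179.8, -0.3, -159.1]
force: [-7.6, -2.2, -7.0]
width: 0.69
```

>>> drive_tool(
  deltas=[0.3,0,0,0.05,0,0.3,0,0,0,0,0.3,0,0,0,0],
)

```text
time_s: 10.93
tcp_pos: [0.5972, -0.1484, 0.2904]
orientation: [179.8, -0.3, -159.1]
force: [-7.5, -1.8, -7.6]
width: 0.691
```

>>> drive_tool(
  deltas=[0.3,0,0,0.05,0,0.3,0,0,0,0,0.3,0,0,0,0],
)

```text
time_s: 11.18
tcp_pos: [0.5972, -0.1484, 0.2915]
orientation: [179.8, -0.3, -159.1]
force: [-7.2, -3.1, -6.3]
width: 0.69
```

>>> drive_tool(
  deltas=[0.3,0,0,0.05,0,0.3,0,0,0.05,0,0.3,0,0,0.05,0,0.3,0,0,0,0],
)

```text
time_s: 11.52
tcp_pos: [0.5973, -0.1484, 0.2945]
orientation: [179.8, -0.3, -159.1]
force: [-6.6, -3.5, -7.6]
width: 0.688
```

>>> drive_tool(
  deltas=[0.3,0,0,0.05,0,0.3,0,0,0.05,0,0.3,0,0,0.05,0,0.3,0,0,0,0],
)

```text
time_s: 11.85
tcp_pos: [0.5973, -0.1484, 0.2975]
orientation: [179.8, -0.3, -159.1]
force: [-7.8, -2.3, -6.3]
width: 0.692
```

>>> drive_tool(
  deltas=[0.3,0,0,0.05,0,0.3,0,0,0.05,0,0.3,0,0,0.05,0,0.3,0,0,0.05,0,0.3,0,0,0,0],
)

```text
time_s: 12.27
tcp_pos: [0.5973, -0.1484, 0.3015]
orientation: [179.8, -0.3, -159.1]
force: [-7.6, -2.0, -6.5]
width: 0.692
```

>>> drive_tool(
  deltas=[0.3,0,0,0.05,0,0.3,0,0,0.05,0,0.3,0,0,0.05,0,0.3,0,0,0.05,0,0.3,0,0,0,0],
)

```text
time_s: 12.68
tcp_pos: [0.5975, -0.1485, 0.306]
orientation: [179.9, -0.3, -159.1]
force: [-7.8, -2.0, -4.6]
width: 0.69
```

>>> drive_tool(
  deltas=[0.3,0,0,0.05,0,0.3,0,0,0.05,0,0.3,0,0,0.05,0,0.3,0,0,0.05,0,0.3,0,0,0,0],
)

```text
time_s: 13.1
tcp_pos: [0.5992, -0.1483, 0.3122]
orientation: [-180.0, 0.1, -159.1]
force: [1.1, 0.2, -3.5]
width: 0.691
```

>>> drive_tool(
  deltas=[0.3,0,0,0.05,0,0.3,0,0,0.05,0,0.3,0,0,0.05,0,0.3,0,0,0.05,0,0.3,0,0,0.05,0,0.3,0,0,0.05,0,0.3,0,0,0.05,0,0.3,0,0,0,0,0.3,0,0,0,0],
)

```text
time_s: 13.85
tcp_pos: [0.5987, -0.1484, 0.3188]
orientation: [-180.0, 0.0, -159.1]
force: [0.1, 1.1, -3.6]
width: 0.691
```

```bash
python3 - <<'E'
from h import *
i=snap('wrist','w4'); s=monitor.get_state(); print(s['tcp_pos'],s['force'],s['wrist_torque'])
j=snap('side','s4')
a=cv2.resize(i[100:384,100:420],None,fx=1.4,fy=1.4,interpolation=2); b=cv2.resize(j[240:340,250:340],None,fx=3.97,fy=3.97,interpolation=2)[:a.shape[0]]
a=a[:b.shape[0]]
cv2.imwrite('pics/c4.png',np.hstack([a,b])[:600,:800])
E
```

```text
[ 0.59868075 -0.14842119  0.31868942] [ 0.93806097 -0.90779652 -4.30562756] [ 0.03382411 -0.0017895  -0.0041441 ]
```

View pics/c4.png

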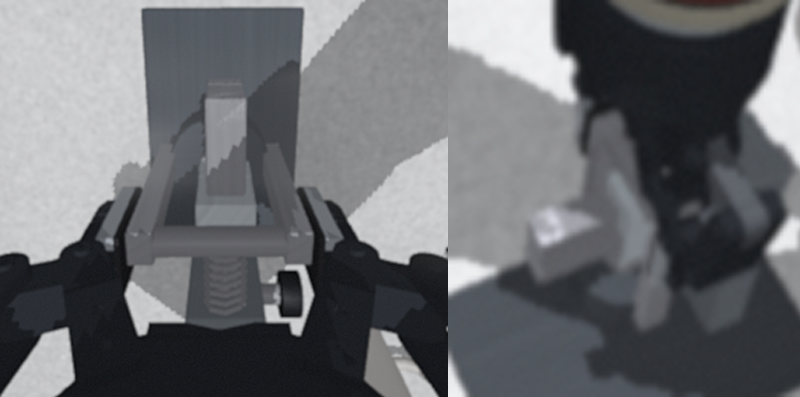

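The keeper has sprung back under the raised bar, the bar clears both keeper and nose, and the hook force is zero. I'm drawing the ring off towards -x.

>>> drive_tool(
  deltas=[0.3,-0.187,-0.071,0,0,0.3,-0.187,-0.071,0,0,0.3,-0.187,-0.071,0,0,0.3,-0.187,-0.071,0,0,0.3,-0.187,-0.071,0,0],
)

```text
time_s: 14.37
tcp_pos: [0.5794, -0.1557, 0.3186]
orientation: [180.0, -0.0, -159.1]
force: [0.4, 0.6, -4.3]
width: 0.689
```

>>> drive_tool(
  deltas=[0.3,-0.187,-0.071,0,0,0.3,-0.187,-0.071,0,0,0.3,-0.187,-0.071,0,0,0.3,-0.187,-0.071,0,0,0.3,-0.187,-0.071,0,0],
)

```text
time_s: 14.78
tcp_pos: [0.5609, -0.1628, 0.3187]
orientation: [-180.0, 0.0, -159.1]
force: [-0.1, 0.0, -3.4]
width: 0.689
```

>>> drive_tool(
  deltas=[0.3,-0.28,-0.107,0,0,0.3,-0.28,-0.107,0,0,0.3,-0.28,-0.107,0,0,0.3,-0.28,-0.107,0,0,0.3,-0.28,-0.107,0,0,0.3,-0.28,-0.107,0,0,0.3,-0.28,-0.107,0,0,0.3,-0.28,-0.107,0,0,0.3,-0.28,-0.107,0,0,0.3,-0.28,-0.107,0,0],
)

```text
time_s: 15.62
tcp_pos: [0.5047, -0.1842, 0.3187]
orientation: [-180.0, 0.0, -159.1]
force: [0.2, 0.2, -4.1]
width: 0.691
```

>>> drive_tool(
  deltas=[0.3,-0.28,-0.107,0,0,0.3,-0.28,-0.107,0,0,0.3,0,0,0,0,0.3,0,0,0,0],
)

```text
time_s: 15.95
tcp_pos: [0.4938, -0.1885, 0.3188]
orientation: [-180.0, 0.0, -159.1]
force: [-0.3, 0.5, -3.0]
width: 0.688
```

>>> drive_tool(
  deltas=[0.3,0,0,1,0,0.3,0,0,1,0,0.3,0,0,1,0,0.3,0,0.3,0,0,0.3,0.25,0.6,0,0,0.3,0.25,1,0,0,0.3,0.25,1,0,0,0.3,0.25,1,0,0,0.3,0.25,1,0,0,0.3,0.25,1,0,0],
)

```text
time_s: 16.78
tcp_pos: [0.5238, -0.068, 0.3764]
orientation: [179.9, -0.1, -159.1]
force: [0.4, -0.2, -4.2]
width: 0.69
```

>>> drive_tool(
  deltas=[0.3,0.25,1,0,0,0.3,0.25,1,0,0,0.3,0.25,1,0,0,0.3,0.25,1,0,0,0.3,0.25,1,0,0,0.3,0.25,1,0,0,0.3,0.25,1,0,0,0.3,0.25,1,0,0,0.3,0.25,1,0,0,0.3,0.25,1,0,0],
)

```text
time_s: 17.62
tcp_pos: [0.5734, 0.1321, 0.3761]
orientation: [179.9, -0.2, -159.0]
force: [-0.3, -0.4, -4.2]
width: 0.687
```

>>> drive_tool(
  deltas=[0.3,0.25,0.5,0,0,0.3,0.3,0.4,0,0,0.3,0,0,0,0,0.3,0,0,0,0],
)

```text
time_s: 17.95
tcp_pos: [0.5851, 0.1478, 0.3778]
orientation: [-180.0, -0.1, -159.0]
force: [0.1, 0.2, -3.9]
width: 0.693
```

```bash
python3 - <<'E'
from h import *
i=snap('side','s5'); s=monitor.get_state(); print(s['tcp_pos'],s['orientation'],s['force'],s['time_s'])
cv2.imwrite('pics/s5b.png',cv2.resize(i,(640,480),interpolation=2))
E
```

```text
[0.58501697 0.14727549 0.37798267] [-1.79989634e+02 -8.07046639e-02 -1.59082742e+02] [-0.16733958  0.43135327 -4.09848689] 18.0
```

View pics/s5b.png

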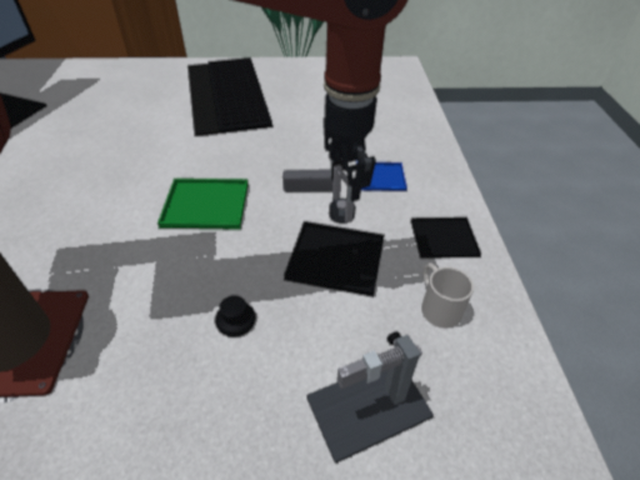

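The ring hangs upright in the gripper above the larger black tray; the stand is empty and the other things have not moved.

>>> drive_tool(
  deltas=[0.3,0,1,0,0,0.3,0,0,-0.9,0,0.3,0,0,-0.9,0,0.3,0,0,-0.9,0,0.3,0,0,-0.9,0,0.3,0,0,-0.9,0,0.3,0,0,-0.9,0,0.3,0,0,-0.6,0,0.3,0,0,-0.3,0,0.3,0,0,0,0],
)

```text
time_s: 18.83
tcp_pos: [0.5845, 0.1669, 0.2511]
orientation: [180.0, -0.2, -159.1]
force: [-0.7, -0.0, -4.5]
width: 0.69
```

>>> drive_tool(
  deltas=[0.3,0,0,-0.1,0,0.3,0,0,-0.1,0,0.3,0,0,-0.1,0,0.3,0,0,-0.1,0,0.3,0,0,-0.1,0,0.3,0,0,0,0],
)

```text
time_s: 19.33
tcp_pos: [0.585, 0.1678, 0.2425]
orientation: [180.0, -0.0, -159.1]
force: [-0.3, -0.5, -2.5]
width: 0.693
```

>>> drive_tool(
  deltas=[0.3,0,0,-0.05,0,0.3,0,0,-0.05,0,0.3,0,0,-0.05,0,0.3,0,0,0,0],
)

```text
time_s: 19.67
tcp_pos: [0.585, 0.1677, 0.2394]
orientation: [180.0, -0.0, -159.1]
force: [-0.6, -0.4, -3.8]
width: 0.686
```

>>> drive_tool(
  deltas=[0.3,0,0,-0.05,0,0.3,0,0,-0.05,0,0.3,0,0,0,0],
)

```text
time_s: 19.92
tcp_pos: [0.585, 0.1677, 0.2374]
orientation: [180.0, -0.0, -159.1]
force: [-0.1, 0.6, -3.1]
width: 0.689
```

>>> drive_tool(
  deltas=[0.3,0,0,-0.05,0,0.3,0,0,0,0,0.3,0,0,0,0],
)

```text
time_s: 20.17
tcp_pos: [0.5851, 0.1677, 0.2366]
orientation: [180.0, -0.0, -159.1]
force: [0.0, 0.9, -4.1]
width: 0.685
```

>>> drive_tool(
  deltas=[0.3,0,0,-0.05,0,0.3,0,0,0,0,0.3,0,0,0,0],
)

```text
time_s: 20.42
tcp_pos: [0.585, 0.1677, 0.2356]
orientation: [180.0, -0.0, -159.1]
force: [0.7, 0.4, -3.9]
width: 0.689
```

>>> drive_tool(
  deltas=[0.3,0,0,-0.05,0,0.3,0,0,0,0,0.3,0,0,0,0],
)

```text
time_s: 20.67
tcp_pos: [0.585, 0.1677, 0.2346]
orientation: [180.0, -0.0, -159.1]
force: [-0.7, 0.4, -4.8]
width: 0.691
```

>>> drive_tool(
  deltas=[0.3,0,0,-0.05,0,0.3,0,0,0,0,0.3,0,0,0,0],
)

```text
time_s: 20.92
tcp_pos: [0.5852, 0.1677, 0.2338]
orientation: [-180.0, 0.0, -159.1]
force: [0.0, -1.1, -2.1]
width: 0.69
```

>>> drive_tool(
  deltas=[0.3,0,0,-0.03,0,0.3,0,0,0,0,0.3,0,0,0,0],
)

```text
time_s: 21.17
tcp_pos: [0.5853, 0.1677, 0.2338]
orientation: [-180.0, 0.0, -159.1]
force: [-2.4, -0.2, 2.6]
width: 0.692
```

>>> drive_tool(
  deltas=[0.3,0,0,-0.03,0,0.3,0,0,0,0,0.3,0,0,0,0],
)

```text
time_s: 21.42
tcp_pos: [0.5853, 0.1678, 0.2338]
orientation: [-180.0, 0.0, -159.1]
force: [-3.5, -1.6, 7.1]
width: 0.69
```

Contact is felt, 7 N pressing down, so the ring stands on the floor. Releasing slowly.

>>> drive_tool(
  deltas=[0.66,0,0,0.02,0,0.7,0,0,0,0,0.72,0,0,0,0,0.76,0,0,0,0,0.82,0,0,0,0,0.9,0,0,0,0,1,0,0,0,0,1,0,0,0,0,1,0,0,0,0],
  newtons=20,
)

```text
time_s: 22.17
tcp_pos: [0.5851, 0.1677, 0.2328]
orientation: [-180.0, -0.0, -159.1]
force: [-0.1, 0.4, 0.2]
width: 0.997
```

>>> drive_tool(
  deltas=[1,0,0,0.2,0,1,0,0,0.4,0,1,0,0,0.6,0,1,0,0,0.8,0,1,0,0,1,0,1,0,0,1,0,1,0,0,1,0,1,0,0,1,0,1,0,0,0.5,0,1,0,0,0,0],
)

```text
time_s: 23.0
tcp_pos: [0.5861, 0.1679, 0.3674]
orientation: [-179.9, 0.4, -159.1]
force: [0.4, -0.0, 0.4]
width: 0.999
```

```bash
python3 - <<'E'
from h import *
i=snap('wrist','w6'); j=snap('side','s6'); s=monitor.get_state(); print(s['tcp_pos'],s['force'],s['width'],s['time_s'])
a=cv2.resize(i,(512,384))[:,56:456]; b=cv2.resize(j[120:260,200:346],(400,384),interpolation=2)
cv2.imwrite('pics/c6.png',np.hstack([a,b]))
E
```

```text
[0.58504044 0.16768996 0.36322715] [-0.46423276  0.36413736 -1.09174041] 1.0010870136551568 23.1
```

View pics/c6.png

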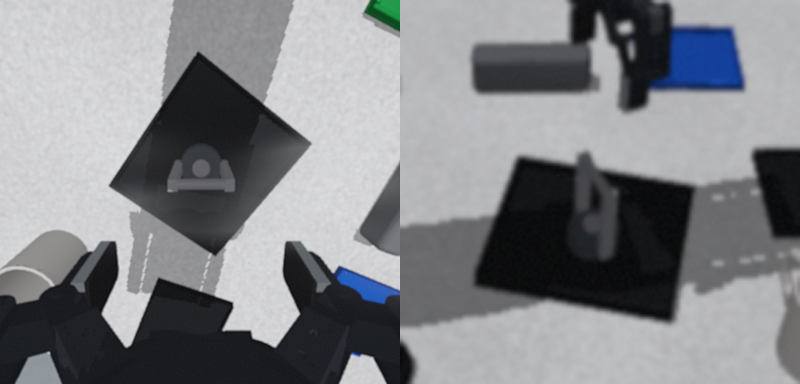

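The ring stands upright near the middle of the larger black tray, its base at about (592,235) in the side crop. The gripper is open, above it and touching nothing. Handing in.

```bash
python3 -c "
from rig import arm; print(arm.job_done())"
```

```text
the job is handed in; nothing more can be done
None
```

The hoist ring is off the hook and standing upright near the middle of the larger black tray. I handed the job in at about 23 s; it reports no verdict.

- **Getting it off the hook:** I gripped the ring by its legs and pressed the keeper back with the bar. The keeper was first felt about 10.4 mm from the seat, and I pressed it roughly 7–8.5 mm. I lifted the ring about 34 mm with the keeper pressed and drew it off over the nose. The force I read on the hook was mostly 8–9 N and at most about 11 N. The pictures taken during the press and after the lift show the fingers clear of the stand.
- **Setting it down:** the ring touched the tray floor with at most about 7 N read. I then released it and backed off straight up.
- **Last checks:** the final picture shows the ring upright, well inside the tray, with the gripper open about 0.1 m above it. The wrist force was close to zero, and the other things looked where they had been. I did not measure the ring's exact tilt after release; I judged it by eye.
- **Disagreements:** the scene and side views differed by up to about 8 mm on the tray's position, well within the tolerance. While I pressed the keeper, travel suggested about 1 mm more press than force did. I pushed 0.7 mm further before lifting, and the bar cleared the lip without catching.

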